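# Find the high spot of a latch spindle's eccentric under a sprung dial indicator

### The job

Check the latch spindle lying in the V-blocks: lower the dial indicator by its black knob until the plunger rests on the bronze collar and the needle has gone about half a turn round, and let go of the knob. Then swing the spindle's red-tipped lever gently from the robot's side right over until it leans just as far to the other side, watching the needle, and bring it back to leave the collar's high spot under the plunger (needle at its highest reading), lever released. Never run the plunger to the end of its travel, never lift the spindle out of the V-blocks or force it down into them, and leave the parts lying around where they are.

Things in the scene. Friction and masses are not known exactly. Their poses are not given: they have to be found in the camera images.
- fixture: grey base plate 130 x 275 x 15 mm fixed to the shelf, with two steel V-blocks and the indicator stand's sleeve. Origin on the shelf, x from the robot side to the far side (at yaw 0), z up; the spindle axis runs along its y, at x = 0, z = 75 mm. The V-blocks are centred at y = +70 and y = -30 mm and reach up to z = 79 mm; the indicator stand is at y = -125 mm, the lever at y = +95 mm
- v_axis (a point): point on the fixture where the spindle axis crosses the plane the lever swings in (fixture x = 0, y = 95, z = 75 mm)
- knob_grip (a point): grip point of the round upright black knob (24 mm across, 43 mm high; this point 19 mm below its top), highest part of the indicator carriage. The carriage slides only up and down (55 mm), held where it is left by about 8 N of friction. The dial (56 mm across, facing the far side, tilted up 45 degrees) moves with it, 60 mm to fixture +y of the knob and at least 25 mm lower
- plunger: sprung steel plunger under the dial, 8 mm round tip; origin at the lowest point of the tip, which comes down at x = 0, y = -65 mm of the fixture, straight over the spindle axis. It is pushed up into the dial by up to 17 mm (about 1 N at first touch, 2.3 N at the end, then a hard stop)
- needle (a joint): red needle of the dial: 0 rad when the plunger hangs free (needle points up the dial), grows clockwise by 0.3927 rad for each mm that the plunger is pushed in: 3.14 (half a turn, pointing down) at 8 mm, hard stop at 6.68
- spindle: loose steel spindle, 22 mm in diameter, 180 mm long, about 0.9 kg with all it carries, lying in the V-blocks by its weight; friction holds it where it is left. Origin on its axis, in line with the fixture's origin; axis along its y. It carries a bronze collar (40 mm across, 24 mm long) under the plunger, set 3.5 mm off the spindle axis in an unmarked direction that differs each time
- lever_tip (a point): centre of the red grip roller (16 mm across, 16 mm long, flat ends facing along fixture y, spins freely on its pin) at the end of the spindle's lever, 65 mm from the spindle axis; the lever turns the spindle. It starts leaning 75 degrees from upright to fixture -x (towards the robot); the high spot is on top at some lever angle within 52 degrees either side of upright
- latch_rotor: bronze latch rotor, 48 mm disc with two jaws, 18 mm high, lying on the shelf; origin under the disc's centre; to be left alone
- bezel: grey plastic handle bezel, 60 x 120 x 16 mm tray, on the shelf; origin under its centre; to be left alone
- lock_lever: silver zinc lock lever, 100 mm long, 14 mm high, on the shelf; origin under its middle; to be left alone
- magnetic_strip: black magnetic strip 45 x 360 x 18 mm fixed to the shelf, with two steel hex keys and a chromed feeler gauge block held on top (up to 32 mm high); origin under its centre
There are look-alikes about, which are no part of the job. There is more than one size of the spindle; the job needs the largest.

How it is judged:
On the way, in this order (a step that is already met when the one before it is completed fails the run):
1. the plunger rests on the collar with the needle about half a turn round (2.2 to 4.1 rad, 5.6 to 10.4 mm pushed in), and the knob is released (value of joint needle between 2.2 and 4.1 rad and contact force between plunger and spindle above 0.3 N and contact force between each of the arm, the fingers and fixture below 0.1 N), for 0.2 s.
2. the lever has been swung over to the far side, at least 57 degrees past upright, with the plunger riding on the collar (x of lever_tip in the frame of fixture above 0.0545 m and contact force between plunger and spindle above 0.2 N), for 0.1 s.
At the end, for the whole second after the job is handed in: the collar's high spot is under the plunger (within 0.25 rad of straight up, so the needle is at its peak), the plunger rests on the collar within its travel, the spindle lies in the V-blocks (height within 3 mm), at rest and released (x of collar_c1 in the frame of fixture between -0.005 and 0.005 m and z of collar_c1 in the frame of fixture above 0.09 m and contact force between plunger and spindle above 0.3 N and value of joint needle between 0.6 and 6.5 rad and z of spindle in the frame of fixture between 0.072 and 0.078 m and angular speed of spindle below 0.05 rad/s and linear speed of spindle below 0.02 m/s); the robot touches nothing.
It fails at once if the plunger is run to its stop or rammed on the collar (over 10 N) (contact force between plunger and spindle above 10 N or value of joint needle above 6.64 rad).
It fails at once if the spindle is lifted more than 4 mm out of the V-blocks (z of spindle in the frame of fixture above 0.079 m or z of lever_tip in the frame of v_axis above 0.0705 m).
It fails at once if the spindle is forced into the V-blocks with more than 40 N (contact force between fixture and spindle above 40 N).
It fails at once if a part lying around is shifted by more than 15 mm (distance of any of latch_rotor, bezel, lock_lever from where it was at the start of the episode above 0.015 m).
It also fails if it takes over 64 s, if anything falls off the work surface, if the arm or the gripper's body presses on something with over 40 N, if the wrist force passes 120 N, or if a joint passes its speed limit or range.

### The arm

A 6-joint arm with a two-finger parallel gripper is mounted at the origin on the work surface. World frame = base frame: x ahead of the robot, y to its left, z up, the work surface at z = 0. Lengths are in m, angles in rad, forces in N, time in s.
With the tool pointing down it reaches from about 0.425 to 0.95 m from the base axis. Payload 3.5 kg.
Tool frame: the origin (TCP) lies at the very end of the fingers, on their centre line; the grasp point (between the pads) lies 19 mm behind it (ctrl.grasp_offset is the distance from the TCP to the grasp point, in m); z points along the fingers, y is the line along which they close (so a half turn about z gives the same grasp; the last joint's range is limited). The gripper opens to 85 mm and grips with 20 to 120 N. Pads are 22 mm wide; open, the fingers measure 114 mm over their backs; the gripper's body (76 mm by 85 mm) begins 54 mm behind the grasp point. The pads swing forward as they close: fully open they stand 13 mm farther back than shut.
Start: joints at [-1.358, 0.286, 1.577, -0, 1.279, -0.15], TCP at [0.24, -0.631, 0.231] pointing down, gripper open.
Joint ranges: [-2.77, 2.77], [-0.9, 2.22], [0.21, 2.48], [-1.53, 4.67], [0.24, 2.81], [-2.84, 2.84]. Speed limits (rad/s): [2.79, 2.79, 3.14, 3.14, 3.14, 3.14].

### API

Orientations are given as a 3x3 rotation matrix whose columns are the frame's x, y, z axes.
In Python, from cell import ctrl, viewer, sign_off gives the robot as it stands. The module is installed in compiled form; this text tells all that it offers.
- The arm moves only by the shell command python3 -m inch 'ROWS' [FORCE]. ROWS is JSON, a list of rows, each a list of 3 entries, a list of its own where there are three numbers: the shift along the tool's x, y, z in units of 50 mm (1.0 is 50 mm), then the turn about the tool's z in units of 6 degrees (1.0 is 6 degrees), then the closure, from 0 (fully open) to 1 (shut). In form: [[[dx, dy, dz], roll, grip], ...]. A call has 1 to 12 rows; each row shifts and turns the commanded pose from where the row before left it, along the tool's axes as they then stand; what a row does not reach is not made up. A row lasts 1/8 s, in which the tool goes at most 62.5 mm and 10.7 degrees, less where a joint would pass 70% of its speed; a pose out of reach is approached as far as the arm can. A call is refused whole if a number of a shift passes 1 or a number of a turn 1, either way. A call with a gripper value outside its range is refused whole. The fingers move at their own pace and stop on an object; FORCE is the grip in N (left out, the last holds). Time passes only in rows, so rows that do not move let the fingers close. It gives the time, the measured TCP pose, the force, the opening and the grip force at its end, in the units of the state.
- ctrl.read_state(): the state, without advancing time (a new reading comes with each control period).
- viewer.read_camera(name): name is "scene" or "top"; returns a dict with "pixels" (400x640x3 uint8, blue, green, red), "z_map" (400x640 float32, m along the optical axis (not along the pixel's ray), 0 where there is no reading), "K" (3x3 intrinsics, pixels), "k1" (the pictures are not rectified: a ray, as slopes to the right and down, at radius r is drawn at 1 + k1 r^2 times it, then the intrinsics apply), "position" and "rotation" of the camera in the world. Camera axes: x right, y up, looking along -z (the intrinsics and any distortion apply to the point x, -y, -z); pixel columns grow to the right and rows downward; lengths in m; the calibration is good to about 2 mm. A picture is of the moment at which its call begins.
- sign_off(): hands the job in; it is judged then, once.
The state is a dict: "t": time; "joint_pos": joint angles; "qd": joint speeds; "joint_efforts": joint torques, N m; "tcp_pos": TCP position; "ee_rot": TCP orientation; "wrist_force": force on the tool from outside, world axes, zero at the start; "moment": the same for the moment, N m; "opening": finger opening in m; "gripper_force": force on a finger pad.
Only numpy, scipy, OpenCV 4.12 (cv2) and the standard library are available. Lean on these libraries where they do the work, as an engineer would, in place of code of your own. Each camera call takes 0.05 s, during which the arm holds its last target. There are 200 camera calls.

## Working session

There is one attempt and no reset: what is moved stays moved. The work goes in short steps, Python scripts to look and compute and a shell command to move; the robot and the scene stay as the last step left them, time stands still between calls to the robot, and variables do not carry over. Pictures are saved under pics/ and viewed, at most 10 in all, crops included, and the job is handed in when it is done.

```bash
mkdir -p pics; cat > h.py <<'E'
import numpy as np, cv2
from cell import ctrl, viewer
def cam(n):
    return viewer.read_camera(n)
def points(c):
    h,w=c["z_map"].shape
    K=c["K"]; u,v=np.meshgrid(np.arange(w),np.arange(h))
    xd=(u-K[0,2])/K[0,0]; yd=(v-K[1,2])/K[1,1]
    x,y=xd.copy(),yd.copy()
    for _ in range(8):
        s=1+c["k1"]*(x*x+y*y); x,y=xd/s,yd/s
    z=c["z_map"]; P=np.stack([x*z,-y*z,-z],-1)
    P=P@np.array(c["rotation"]).T+np.array(c["position"]); P[z==0]=np.nan
    return P
E
python3 - <<'E'
from h import *
for n in("scene","top"):
    c=cam(n); cv2.imwrite(f"pics/{n}0.png",c["pixels"]); print(n,c["position"],c["rotation"],c["K"],c["k1"])
s=ctrl.read_state(); print(s["t"],s["tcp_pos"],s["ee_rot"],s["opening"])
E
```

```text
scene [0.84619945 0.47155391 0.75483979] [[-0.8129933  -0.44845416  0.3713903 ]
 [ 0.58211472 -0.61110711  0.53636792]
 [-0.01357718  0.65225529  0.75787776]] [[400.73764252   0.         317.96799266]
 [  0.         400.73764252 200.94864651]
 [  0.           0.           1.        ]] -0.0071798911035349435
top [0.48098512 0.02917924 1.16864573] [[ 0.02839435  0.99778959 -0.06008082]
 [-0.99943441  0.02725503 -0.01969856]
 [-0.01801751  0.06060616  0.99799913]] [[429.38217544   0.         319.28179043]
 [  0.         429.38217544 202.01363247]
 [  0.           0.           1.        ]] -0.10807614871993394
0.1 [ 0.23947273 -0.63044937  0.23005646] [[ 9.34909562e-01  3.54885801e-01 -4.22299912e-04]
 [ 3.54885869e-01 -9.34907204e-01  2.13069288e-03]
 [ 3.61341421e-04 -2.14187342e-03 -9.99997641e-01]] 0.08526977338720634
```

View pics/scene0.png

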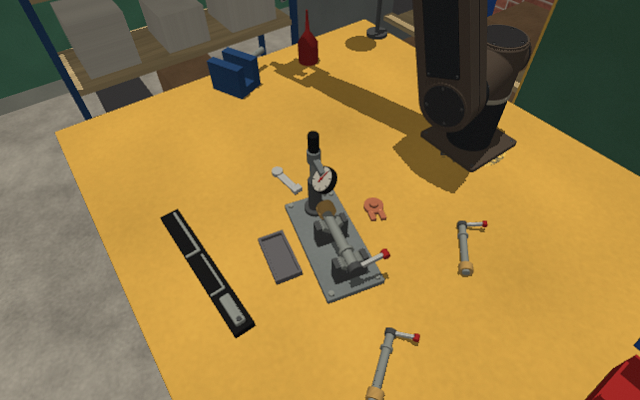

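View pics/top0.png

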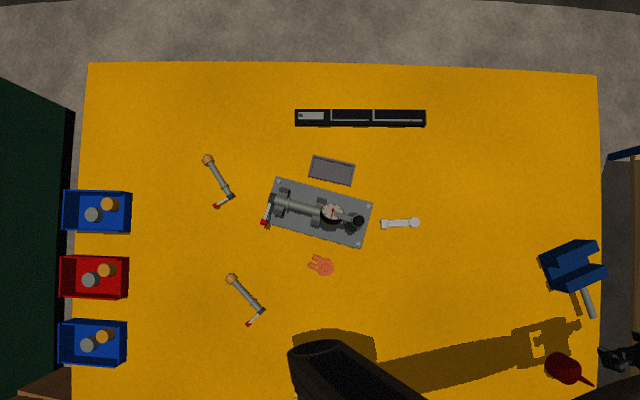

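The scene view shows the fixture with the spindle in its V-blocks at about (340,240), its red tip at (385,254), the black knob at (313,140) and the dial at (322,180). The top view shows the same fixture at (320,212), its red tip at (265,215) and the knob at (358,219).

Look-alikes for the spindle are the loose ones at scene (465,245) and (385,365), or top (245,300) and (218,182). The one in the V-blocks is the one I want. I'll check that choice in a close crop.

```bash
cat >> h.py <<'E'
def red(c,P,ctr,rad=.12):
    b,g,r=[c["pixels"][...,i].astype(int) for i in range(3)]
    m=(r>90)&(g<60)&(b<60)&(np.linalg.norm(P[...,:2]-ctr,axis=-1)<rad)&(P[...,2]>.04)
    return m
E
python3 - <<'E'
from h import *
T=cam("top");S=cam("scene");PT=points(T);PS=points(S)
# plate from top
c0=PT[212,320,:2]
p=PT[(abs(PT[...,2]-.015)<.006)&(np.linalg.norm(PT[...,:2]-c0,axis=-1)<.19)]
hsv=cv2.cvtColor(T["pixels"],cv2.COLOR_BGR2HSV)
m=(hsv[...,1]<90)&(abs(PT[...,2]-.015)<.006)&(np.linalg.norm(PT[...,:2]-c0,axis=-1)<.19)
m=cv2.morphologyEx(m.astype(np.uint8),cv2.MORPH_OPEN,np.ones((3,3)))
n,l,st,ce=cv2.connectedComponentsWithStats(m); 
print(st[1:],[PT[l==i].mean(0) for i in range(1,n)])
for i in range(1,n):
    if st[i,4]>300: print(cv2.minAreaRect((PT[l==i][:,:2]*1000).astype(np.float32)))
for nme,c,P,ctr in(("T",T,PT,PT[215,265,:2]),("S",S,PS,PS[254,385,:2])):
    q=red(c,P,ctr,.05); print(nme,"red",q.sum(),P[q].mean(0),P[q].max(0),P[q].min(0))
    k=(P[...,2]>.15)&(np.linalg.norm(P[...,:2]-PT[219,358,:2],axis=-1)<.05)
    z=P[k][:,2].max(); kt=P[k][P[k][:,2]>z-.004]; print("knobtop",z,kt.mean(0),len(kt))
    v,u=np.where(k); print(u.min(),u.max(),v.min(),v.max())
cv2.imwrite("pics/crop1.png",cv2.resize(np.hstack([S["pixels"][120:310,260:420],T["pixels"][150:340,235:395]]),None,fx=2.4,fy=2.4,interpolation=cv2.INTER_CUBIC))
E
```

```text
[[ 317  156    3    3    9]
 [ 326  158    3    3    9]
 [ 311  161    3    3    9]
 [ 268  178  105   70 3003]
 [ 330  179    3    3    9]
 [ 381  219    7    9   49]] [array([0.6726738 , 0.05891019, 0.01472178]), array([0.66798002, 0.03435528, 0.01374124]), array([0.6586917 , 0.07481564, 0.01392643]), array([0.52174248, 0.0501474 , 0.01476974]), array([0.61099902, 0.02199364, 0.01349512]), array([ 0.49742575, -0.1238635 ,  0.01411492])]
((523.6063842773438, 56.004730224609375), (273.2612609863281, 127.60011291503906), 75.95378112792969)
T red 33 [0.49196978 0.18919138 0.09799875] [0.49895179 0.19793672 0.10251022] [0.48417127 0.18193549 0.08969533]
knobtop 0.24832738619126749 [ 0.50080948 -0.03937779  0.24523837] 22
335 364 207 226
S red 49 [0.49673657 0.19204818 0.09807749] [0.50423803 0.19887286 0.10185188] [0.49002348 0.18322512 0.08563288]
knobtop 0.24674864485089787 [ 0.50469315 -0.03782138  0.24471472] 68
306 328 130 180
```

View pics/crop1.png

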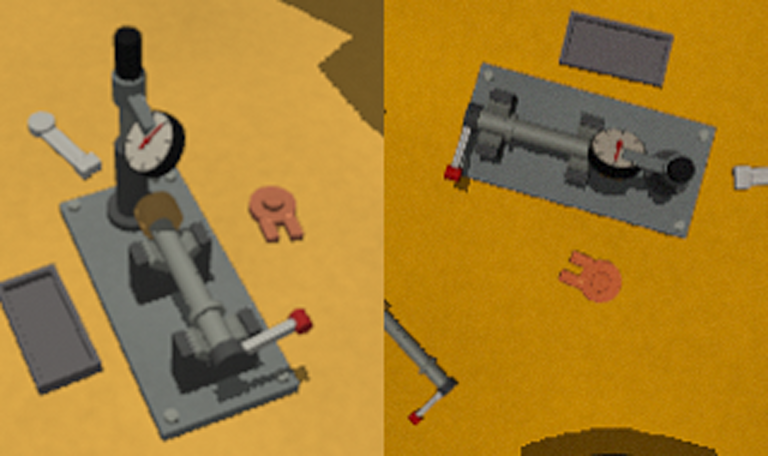

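The crop confirms it: the wanted spindle is the one in the V-blocks, with its red lever at crop (300,320) and (453,172), and the knob at (127,52) and (680,168). The fixture origin works out to about (0.530, 0.083) with yaw -14°, and this agrees with the measured knob and lever tip. Next I move over the knob.

```bash
python3 -m inch '[[[0,0,-0.5],-0.92,0],[[0,0,-0.5],-0.92,0],[[0,0,-0.5],-0.92,0],[[0,0,-0.5],-0.92,0],[[0,0,0],-0.92,0],[[0,0,0],-0.92,0],[[0,0,0],-0.92,0],[[0,0,0],-0.92,0],[[0,0,0],-0.92,0],[[0,0,0],-0.92,0]]'
python3 -m inch '[[[0.5,0.1,0],0,0],[[0.9,0.16,0],0,0],[[0.9,0.16,0],0,0],[[0.9,0.16,0],0,0],[[0.9,0.16,0],0,0],[[0.9,0.16,0],0,0],[[0.9,0.16,0],0,0],[[0.9,0.16,0],0,0],[[0.9,0.16,0],0,0],[[0.9,0.16,0],0,0],[[0.9,0.16,0],0,0],[[0.9,0.16,0],0,0]]'
python3 - <<'E'
from h import *
s=ctrl.read_state();p=s["tcp_pos"];R=np.array(s["ee_rot"]);print(p,R.round(3))
g=np.array([.5025,-.0385,.209]);print("units to go",(R.T@(g-p)/.05).round(3), s["wrist_force"])
E
```

```text
t: 1.45
tcp_pos: [0.2396, -0.6309, 0.3309]
ee_rot: [[0.239, 0.971, -0.0], [0.971, -0.239, 0.001], [0.001, -0.0, -1.0]]
wrist_force: [-0.9, 0.2, -1.1]
opening: 0.0853
gripper_force: 0.0
t: 2.95
tcp_pos: [0.456, -0.1475, 0.3313]
ee_rot: [[0.242, 0.97, 0.0], [0.97, -0.242, -0.0], [-0.0, 0.0, -1.0]]
wrist_force: [0.5, 0.6, 0.0]
opening: 0.0849
gripper_force: 0.0
[ 0.45600489 -0.14754419  0.33126819] [[ 0.242  0.97   0.   ]
 [ 0.97  -0.242 -0.   ]
 [-0.     0.    -1.   ]]
units to go [2.341 0.373 2.445] [0.51786782 0.55065321 0.03763974]
```

```bash
python3 -m inch '[[[0.6,0.1,0],0,0],[[0.6,0.1,0],0,0],[[0.6,0.1,0],0,0],[[0.54,0.07,0],0,0],[[0,0,0.5],0,0],[[0,0,0.5],0,0],[[0,0,0.5],0,0],[[0,0,0.5],0,0],[[0,0,0.44],0,0],[[0,0,0],0,0]]'
python3 - <<'E'
from h import *
S=cam("scene")
cv2.imwrite("pics/k1.png",cv2.resize(S["pixels"][100:230,250:390],None,fx=4,fy=4,interpolation=cv2.INTER_CUBIC))
E
```

```text
t: 4.2
tcp_pos: [0.5005, -0.0396, 0.2071]
ee_rot: [[0.242, 0.97, -0.005], [0.97, -0.242, 0.001], [0.0, -0.005, -1.0]]
wrist_force: [-0.9, -0.2, 0.8]
opening: 0.0852
gripper_force: 0.0
```

View pics/k1.png

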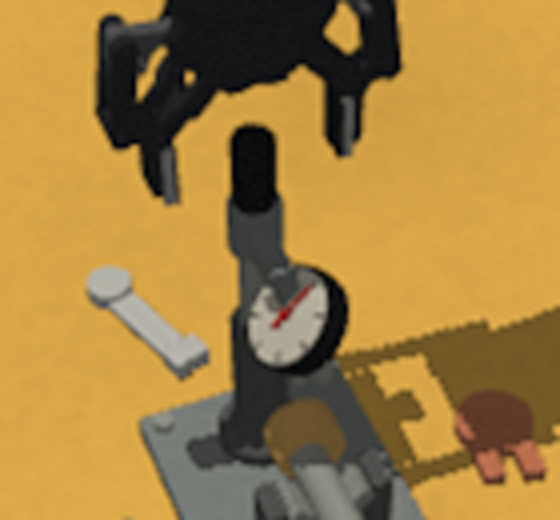

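Picture: the open fingers straddle the knob (crop 255,165), and the needle points up the dial from its pivot at (277,322) to (310,290). Next I close gently and read the dial by code.

```bash
cat >> h.py <<'E'
O=np.array([.5304,.0832,0]);xf=np.array([.970,-.2427,0]);yf=np.array([.2427,.970,0]);zz=np.array([0,0,1.])
F=np.stack([xf,yf,zz],1)
n_=(xf+zz)/2**.5; up=(zz-xf)/2**.5; rt=np.cross(up,n_)
def ray(c,u,v):
    K=np.array(c["K"]);xd=np.array([(u-K[0,2])/K[0,0],(v-K[1,2])/K[1,1]]);x=xd.copy()
    for _ in range(8): x=xd/(1+c["k1"]*(x**2).sum(0))
    return np.stack([x[0],-x[1],-np.ones_like(x[0])],-1)@np.array(c["rotation"]).T
def needle(name="scene"):
    """dial reading from face-plane coordinates of red pixels"""
    c=cam(name);P=points(c);L=(P-O)@F
    near=(abs(L[...,1]+65)<9)|((abs(L[...,1]+.065)<.04)&(L[...,2]>.10)&(abs(L[...,0])<.08))
    b,g,r=[c["pixels"][...,i].astype(int) for i in range(3)]
    white=near&(np.minimum(np.minimum(b,g),r)>120); 
    k=cv2.morphologyEx(white.astype(np.uint8),cv2.MORPH_CLOSE,np.ones((5,5)))
    n,l,st,ce=cv2.connectedComponentsWithStats(k); i=1+st[1:,4].argmax()
    v,u=np.where(cv2.dilate((l==i).astype(np.uint8),np.ones((3,3)))>0)
    h=np.median((P[l==i]-O)@n_)
    def pl(u,v):
        d=ray(c,u,v); o=np.array(c["position"]); t=(h-(o-O)@n_)/(d@n_); q=o+d*t[:,None]-O
        return np.stack([q@rt,q@up],-1)
    (cx,cy),rad=cv2.minEnclosingCircle((pl(u,v)*1000).astype(np.float32))
    w=np.clip((r-np.maximum(g,b)-30),0,None)[v,u].astype(float); q=pl(u,v)*1000-[cx,cy]
    # principal ray of red weights about the centre
    m=(w>25); qq=q[m];ww=w[m]; far=np.hypot(*qq.T)>5
    d=(qq[far]*ww[far,None]).sum(0); a=np.arctan2(d[0],d[1])
    ctr=((P[l==i]-O)@F).mean(0)
    return dict(a=round(float(a),3),n=int(far.sum()),rad=round(rad,1),ctr=ctr.round(4),qmax=qq[np.hypot(*qq.T).argmax()].round(1) if len(qq) else None)
E
python3 -m inch '[[[0,0,0],0,0.3],[[0,0,0],0,0.5],[[0,0,0],0,0.6],[[0,0,0],0,0.7],[[0,0,0],0,0.8],[[0,0,0],0,0.8],[[0,0,0],0,0.8]]' 25
python3 - <<'E'
from h import *
print(needle()); print(needle("top"))
E
```

```text
t: 5.12
tcp_pos: [0.5011, -0.0398, 0.2095]
ee_rot: [[0.242, 0.97, -0.003], [0.97, -0.242, 0.0], [-0.0, -0.003, -1.0]]
wrist_force: [-5.1, 0.7, 3.9]
opening: 0.0231
gripper_force: 24.9
{'a': 0.0, 'n': 0, 'rad': nan, 'ctr': array([nan, nan, nan]), 'qmax': array([nan, nan])}
{'a': 0.0, 'n': 0, 'rad': nan, 'ctr': array([nan, nan, nan]), 'qmax': array([nan, nan])}
```

```bash
sed -i 's/near=(abs(L\[...,1\]+65)<9)|(/near=(/; s/(L\[...,2\]>.10)&(abs(L\[...,0\])<.08))/(L[...,2]>.10)\&(abs(L[...,0])<.08))/' h.py
python3 - <<'E'
from h import *
c=cam("scene");P=points(c);L=(P-O)@F
for v in range(168,196,4): print([(tuple((L[v,u]*1000).round()),tuple(c["pixels"][v,u])) for u in (314,320,326)])
print(needle()); print(needle("top"))
E
```

```text
[((np.float64(5.0), np.float64(-117.0), np.float64(157.0)), (np.uint8(64), np.uint8(68), np.uint8(67))), ((np.float64(5.0), np.float64(-81.0), np.float64(190.0)), (np.uint8(76), np.uint8(80), np.uint8(77))), ((np.float64(-6.0), np.float64(-75.0), np.float64(191.0)), (np.uint8(94), np.uint8(103), np.uint8(107)))]
[((np.float64(14.0), np.float64(-91.0), np.float64(173.0)), (np.uint8(68), np.uint8(73), np.uint8(72))), ((np.float64(8.0), np.float64(-72.0), np.float64(188.0)), (np.uint8(59), np.uint8(61), np.uint8(60))), ((np.float64(-2.0), np.float64(-65.0), np.float64(191.0)), (np.uint8(48), np.uint8(53), np.uint8(128)))]
[((np.float64(17.0), np.float64(-84.0), np.float64(169.0)), (np.uint8(150), np.uint8(168), np.uint8(175))), ((np.float64(9.0), np.float64(-72.0), np.float64(177.0)), (np.uint8(64), np.uint8(69), np.uint8(75))), ((np.float64(1.0), np.float64(-59.0), np.float64(186.0)), (np.uint8(157), np.uint8(173), np.uint8(180)))]
[((np.float64(21.0), np.float64(-75.0), np.float64(168.0)), (np.uint8(154), np.uint8(172), np.uint8(179))), ((np.float64(12.0), np.float64(-63.0), np.float6
[... 623 characters left out ...]
-47.0), np.float64(170.0)), (np.uint8(145), np.uint8(160), np.uint8(167))), ((np.float64(9.0), np.float64(-39.0), np.float64(175.0)), (np.uint8(49), np.uint8(54), np.uint8(57)))]
[((np.float64(9.0), np.float64(-110.0), np.float64(90.0)), (np.uint8(40), np.uint8(42), np.uint8(41))), ((np.float64(19.0), np.float64(-46.0), np.float64(161.0)), (np.uint8(8), np.uint8(7), np.uint8(6))), ((np.float64(9.0), np.float64(-39.0), np.float64(163.0)), (np.uint8(9), np.uint8(10), np.uint8(10)))]
{'a': -0.837, 'n': 10, 'rad': 28.4, 'ctr': array([ 0.012 , -0.0583,  0.1756]), 'qmax': array([-3.3, 17.1])}
{'a': -0.673, 'n': 3, 'rad': 26.1, 'ctr': array([ 0.0062, -0.0544,  0.1759]), 'qmax': array([-6.2, 13.8])}
```

```bash
cat >> h.py <<'E'
def needle2(d,piv=(.012,-.062,.176),names=("scene","top")):
    out=[]
    for nm in names:
        c=cam(nm); p=np.array(piv)-[0,0,d]; h=p@F.T@n_
        v,u=np.mgrid[0:400,0:640]; v=v.ravel();u=u.ravel()
        dd=ray(c,u.astype(float),v.astype(float)); o=np.array(c["position"])-O
        q=o+dd*((h-o@n_)/(dd@n_))[:,None]-p@F.T
        q=np.stack([q@rt,q@up],-1)*1000; R=np.hypot(*q.T)
        b,g,r=[c["pixels"][...,i].astype(int).ravel() for i in range(3)]
        w=np.clip(r-np.maximum(g,b)-25,0,None)*(R<23.)
        m=(w>0)&(R>6); s=(q[m]*w[m,None]).sum(0)
        mn=(w>0)&(R<=24); 
        out.append((nm,round(float(np.arctan2(s[0],s[1])),2),int(m.sum()),(q[mn]*w[mn,None]).sum(0).round()/max(w[mn].sum(),1)))
    return out
E
python3 - <<'E'
from h import *
print(needle2(0))
E
```

```text
[('scene', -0.4, 23, array([-3.28223844,  5.1703163 ])), ('top', -0.33, 15, array([-3.5785124 ,  8.60020661]))]
```

```bash
python3 -m inch '[[[0,0,0.1],0,0.8],[[0,0,0.1],0,0.8],[[0,0,0.1],0,0.8],[[0,0,0.1],0,0.8],[[0,0,0],0,0.8]]' 60; python3 -c "
from h import *
print(needle2(.2095-ctrl.read_state()['tcp_pos'][2]))"
```

```text
t: 6.1
tcp_pos: [0.5011, -0.0398, 0.1892]
ee_rot: [[0.242, 0.97, -0.003], [0.97, -0.242, 0.0], [-0.0, -0.003, -1.0]]
wrist_force: [-4.6, 0.4, 4.3]
opening: 0.0222
gripper_force: 58.5
[('scene', -0.35, 19, array([-3.22447326,  5.64505673])), ('top', -0.33, 13, array([-3.703125  ,  8.54270833]))]
```

```bash
sed -i 's/piv=(.012,-.062,.176)/piv=(.012,-.0655,.176)/' h.py; cat > n.py <<'E'
from h import *
s=ctrl.read_state();print(s["wrist_force"].round(1) if hasattr(s["wrist_force"],'round') else s["wrist_force"],needle2(.2095-s['tcp_pos'][2]))
E
python3 -m inch '[[[0,0,0.08],0,0.8],[[0,0,0.08],0,0.8],[[0,0,0],0,0.8]]'; python3 n.py;python3 -m inch '[[[0,0,0.06],0,0.8],[[0,0,0.04],0,0.8],[[0,0,0],0,0.8]]'; python3 n.py
```

```text
t: 6.58
tcp_pos: [0.5011, -0.0398, 0.1812]
ee_rot: [[0.242, 0.97, -0.003], [0.97, -0.242, 0.0], [-0.0, -0.003, -1.0]]
wrist_force: [-5.6, 1.6, 2.9]
opening: 0.023
gripper_force: 58.7
[-5.6  1.6  2.9] [('scene', 0.05, 19, array([0.31088083, 5.74093264])), ('top', -0.02, 12, array([-0.10183299,  8.54989817]))]
t: 7.05
tcp_pos: [0.5011, -0.0398, 0.1768]
ee_rot: [[0.242, 0.97, -0.003], [0.97, -0.242, 0.0], [-0.0, -0.003, -1.0]]
wrist_force: [-6.0, 0.7, 5.1]
opening: 0.0228
gripper_force: 58.9
[-6.   0.7  5.1] [('scene', 1.22, 17, array([4.36536537, 2.85385385])), ('top', 0.78, 22, array([5.55152225, 6.71545667]))]
```

```bash
python3 -m inch '[[[0,0,0.04],0,0.8],[[0,0,0.04],0,0.8],[[0,0,0.02],0,0.8],[[0,0,0],0,0.8],[[0,0,0],0,0.8]]'; python3 n.py; python3 -c "
from h import *
c=cam('scene');cv2.imwrite('pics/n2.png',cv2.resize(c['pixels'][150:230,280:370],None,fx=6,fy=6,interpolation=cv2.INTER_CUBIC))"
```

```text
t: 7.78
tcp_pos: [0.5011, -0.0398, 0.172]
ee_rot: [[0.242, 0.97, -0.003], [0.97, -0.242, 0.0], [-0.0, -0.003, -1.0]]
wrist_force: [-7.8, 1.9, 6.4]
opening: 0.023
gripper_force: 59.0
[-7.8  1.9  6.4] [('scene', -0.54, 17, array([-0.3202785 ,  0.37423847])), ('top', -0.04, 16, array([-0.5755814 ,  4.00387597]))]
```

View pics/n2.png

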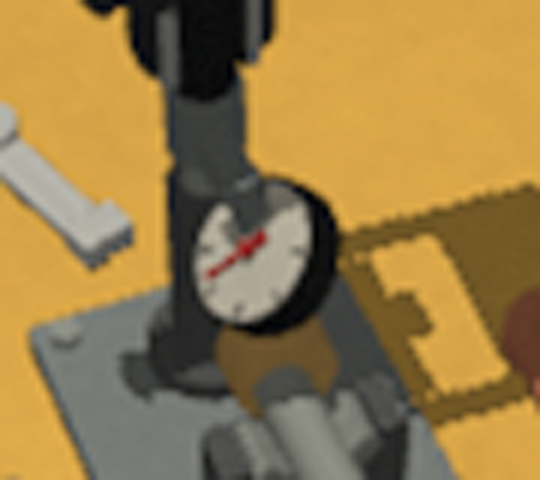

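Picture: the needle now points down-left, from the hub at (248,248) to (208,275), with a short thick tail at (268,238). That is about half a turn. I'll correct the reader for the tail and the pivot offset, then read again.

```bash
sed -i 's/q=np.stack(\[q@rt,q@up\],-1)\*1000; R=/q=np.stack([q@rt,q@up],-1)*1000-[0,dict(scene=3.0,top=6.2)[nm]]; R=/; s/m=(w>0)&(R>6); s=(q\[m\]\*w\[m,None\])/m=(w>0)\&(R>9); s=(q[m]*w[m,None])/' h.py
python3 n.py
```

```text
[-7.5  2.2  6.5] [('scene', -2.95, 9, array([-0.30762489, -2.63803681])), ('top', -2.91, 9, array([-0.55756422, -2.22549952]))]
```

```bash
python3 -m inch '[[[0,0,0],0,0.6],[[0,0,0],0,0.4],[[0,0,0],0,0.2],[[0,0,0],0,0],[[0,0,0],0,0],[[0,0,0],0,0],[[0,0,0],0,0],[[0,0,0],0,0]]'; sed -i "s/.2095-s\['tcp_pos'\]\[2\]/.0375/" n.py; python3 n.py
python3 -m inch '[[[0,0,-0.3],0,0],[[0,0,-0.6],0,0],[[0,0,-0.6],0,0],[[0,0,-0.6],0,0],[[0,0,0],0,0]]'; python3 - <<'E'
from h import *
s=ctrl.read_state();p=s["tcp_pos"];R=np.array(s["ee_rot"])
print(needle2(.0375))
for nm in("scene","top"):
    c=cam(nm);P=points(c);L=(P-O)@F
    m=red(c,P,(O+F@[-.063,.095,0])[:2],.04);l=L[m]*1000;print(nm,m.sum(),l.mean(0).round(1),l.min(0).round(1),l.max(0).round(1))
    v,u=np.where(m);print(u.min(),u.max(),v.min(),v.max())
E
```

```text
t: 9.02
tcp_pos: [0.502, -0.04, 0.1714]
ee_rot: [[0.242, 0.97, 0.0], [0.97, -0.242, -0.0], [0.0, 0.0, -1.0]]
wrist_force: [0.3, 0.4, 0.1]
opening: 0.0855
gripper_force: 0.0
[0.3 0.4 0.1] [('scene', -2.96, 9, array([-0.38042553, -3.03659574])), ('top', -2.92, 9, array([-0.75502392, -2.98086124]))]
t: 9.75
tcp_pos: [0.5037, -0.0405, 0.2806]
ee_rot: [[0.242, 0.97, 0.007], [0.97, -0.242, -0.002], [-0.0, 0.008, -1.0]]
wrist_force: [0.2, 0.5, -0.5]
opening: 0.0853
gripper_force: 0.0
[('scene', -2.96, 9, array([-0.30193906, -3.19390582])), ('top', -2.93, 9, array([-0.67055394, -3.06122449]))]
scene 49 [-59.   97.4  98.1] [-65.4  89.7  85.9] [-51.7 103.2 102.8]
381 389 249 258
top 33 [-63.   93.5  97.9] [-69.6  86.2  91.6] [-56.8 100.7 103.2]
260 266 219 225
```

```bash
python3 -m inch '[[[0,0,0],-1,0],[[0,0,0],-1,0],[[0,0,0],-1,0],[[0,0,0],-1,0],[[0,0,0],-1,0],[[0,0,0],-1,0],[[0,0,0],-1,0],[[0,0,0],-1,0],[[0,0,0],-1,0],[[0,0,0],-1,0]]'
python3 -m inch '[[[0,0,0],-1,0],[[0,0,0],-1,0],[[0,0,0],-1,0],[[0,0,0],-1,0],[[0,0,0],-1,0],[[0.2,0.7,0],0,0],[[0.22,0.75,0],0,0],[[0.22,0.75,0],0,0],[[0.22,0.75,0],0,0],[[0.22,0.75,0],0,0],[[0.22,0.74,0],0,0],[[0,0,0],0,0]]'
python3 - <<'E'
from h import *
s=ctrl.read_state();p=s["tcp_pos"];R=np.array(s["ee_rot"])
g=O+F@[-.0628,.0955,.077];print(p,((p-O)@F*1000).round(1),"go",(R.T@(g-p)/.05).round(3),s["joint_pos"],R[:,0].round(3))
E
```

```text
t: 11.2
tcp_pos: [0.5013, -0.0398, 0.2746]
ee_rot: [[-0.722, 0.692, -0.003], [0.692, 0.722, 0.001], [0.003, -0.001, -1.0]]
wrist_force: [-0.3, -0.4, -0.0]
opening: 0.0855
gripper_force: 0.0
t: 12.7
tcp_pos: [0.4916, 0.1929, 0.2746]
ee_rot: [[-0.971, 0.239, -0.003], [0.239, 0.971, -0.0], [0.003, -0.001, -1.0]]
wrist_force: [0.3, -0.6, -0.4]
opening: 0.0853
gripper_force: 0.0
[0.49159848 0.19286844 0.27461412] [-64.3  97.  274.6] go [-0.041 -0.025  3.952] [ 1.81549811e-01 -7.10396864e-02  1.88578502e+00  1.59093918e-04
  1.33000502e+00 -1.14842607e+00] [-0.971  0.239  0.003]
```

```bash
python3 -m inch '[[[-0.04,-0.03,0.5],0,0],[[0,0,0.6],0,0],[[0,0,0.6],0,0],[[0,0,0.6],0,0],[[0,0,0.6],0,0],[[0,0,0.6],0,0],[[0,0,0.45],0,0.3],[[0,0,0],0,0.5],[[0,0,0],0,0.5],[[0,0,0],0,0.5]]' 20
python3 - <<'E'
from h import *
c=cam("scene");cv2.imwrite("pics/l1.png",cv2.resize(c["pixels"][160:310,300:450],None,fx=4,fy=4,interpolation=cv2.INTER_CUBIC))
print(needle2(.0375), ((ctrl.read_state()["tcp_pos"]-O)@F*1000).round(1))
E
```

```text
t: 13.95
tcp_pos: [0.4953, 0.1891, 0.0802]
ee_rot: [[-0.97, 0.242, 0.002], [0.242, 0.97, 0.0], [-0.002, 0.001, -1.0]]
wrist_force: [0.3, 0.6, 0.7]
opening: 0.0429
gripper_force: 0.0
[('scene', -2.96, 9, array([-0.32757202, -3.23786008])), ('top', -2.94, 9, array([-0.61538462, -3.12651822]))] [-60.2  94.3  79.8]
```

View pics/l1.png

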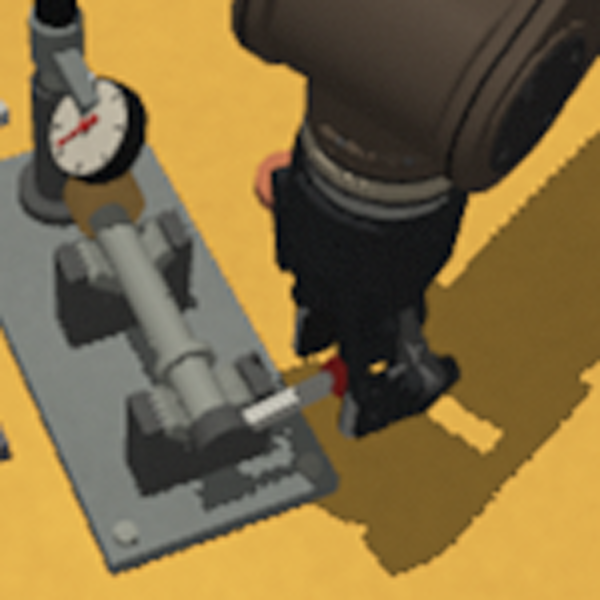

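Picture: the fingers straddle the red roller at (338,378), and the lever rod lies clear between them. I make a small correction and close gently.

```bash
python3 -m inch '[[[0.05,0.02,0.05],0,0.6],[[0,0,0],0,0.7],[[0,0,0],0,0.75],[[0,0,0],0,0.8],[[0,0,0],0,0.85],[[0,0,0],0,0.85],[[0,0,0],0,0.85]]' 20
python3 - <<'E'
from h import *
s=ctrl.read_state();print(needle2(.0375), ((s["tcp_pos"]-O)@F*1000).round(1),s["wrist_force"])
E
```

```text
t: 14.98
tcp_pos: [0.4918, 0.1903, 0.0761]
ee_rot: [[-0.97, 0.242, -0.001], [0.242, 0.97, -0.001], [0.001, -0.001, -1.0]]
wrist_force: [-0.5, -4.0, -0.4]
opening: 0.0156
gripper_force: 24.4
[('scene', -2.98, 10, array([-0.32912458, -3.40740741])), ('top', -2.94, 8, array([-0.53907816, -2.74048096]))] [-63.4  94.5  76.1] [-0.54102632 -3.95064627 -0.42233366]
```

```bash
cat > w.py <<'E'
from h import *
s=ctrl.read_state();l=(s["tcp_pos"]-O)@F*1000; x,z=l[0],l[2]+15.7-75
print("theta %.1f r %.1f y %.1f"%(np.degrees(np.arctan2(x,z)),np.hypot(x,z),l[1]),"F",(F.T@np.array(s["wrist_force"])).round(1),[(a[1]%6.283).__round__(2) for a in needle2(.0375)],s["t"])
E
python3 w.py
python3 -m inch '[[[-0.065,0,-0.157],0,0.85],[[-0.065,0,-0.157],0,0.85],[[0,0,0],0,0.85]]' >/dev/null; python3 w.py
python3 -m inch '[[[-0.103,0,-0.135],0,0.85],[[-0.103,0,-0.135],0,0.85],[[0,0,0],0,0.85]]' >/dev/null; python3 w.py
```

```text
theta -75.2 r 65.6 y 94.6 F [-0.2 -5.1 -0.5] [3.3, 3.35] 15.075
theta -58.5 r 65.6 y 95.7 F [-1.7 -2.2  0.2] [3.68, 3.72] 15.55
theta -43.7 r 65.7 y 95.5 F [-2.   1.3  0.8] [4.03, 4.09] 16.025
```

```bash

python3 -m inch '[[[-0.135,0,-0.103],0,0.85],[[-0.135,0,-0.103],0,0.85],[[0,0,0],0,0.85]]' >/dev/null; python3 w.py
python3 -m inch '[[[-0.157,0,-0.065],0,0.85],[[-0.157,0,-0.065],0,0.85],[[0,0,0],0,0.85]]' >/dev/null; python3 w.py
```

```text
theta -29.5 r 65.9 y 95.3 F [-3.3  0.7  4.8] [4.22, 4.29] 16.5
theta -14.3 r 65.5 y 95.5 F [-0.3  1.6  5.4] [4.6, 4.61] 16.975
```

```bash

python3 -m inch '[[[-0.168,0,-0.022],0,0.85],[[-0.168,0,-0.022],0,0.85],[[0,0,0],0,0.85]]' >/dev/null; python3 w.py
python3 -m inch '[[[-0.168,0,0.022],0,0.85],[[-0.168,0,0.022],0,0.85],[[0,0,0],0,0.85]]' >/dev/null; python3 w.py
python3 -m inch '[[[-0.157,0,0.065],0,0.85],[[-0.157,0,0.065],0,0.85],[[0,0,0],0,0.85]]' >/dev/null; python3 w.py
```

```text
theta 0.4 r 65.4 y 95.2 F [0.4 0.4 3.4] [4.69, 4.39] 17.45
theta 15.1 r 65.3 y 95.0 F [1.5 0.4 2.8] [3.96, 3.64] 17.925
theta 30.1 r 65.1 y 95.0 F [3.  1.2 2.3] [4.72, 4.3] 18.4
```

```bash

python3 -m inch '[[[-0.135,0,0.103],0,0.85],[[-0.135,0,0.103],0,0.85],[[0,0,0],0,0.85]]' >/dev/null; python3 w.py
python3 -m inch '[[[-0.103,0,0.135],0,0.85],[[-0.103,0,0.135],0,0.85],[[0,0,0],0,0.85]]' >/dev/null; python3 w.py
python3 -m inch '[[[-0.065,0,0.157],0,0.85],[[-0.033,0,0.079],0,0.85],[[0,0,0],0,0.85]]' >/dev/null; python3 w.py
python3 -c "
from h import *
c=cam('scene');d=cam('top');f=lambda i:cv2.resize(i,None,fx=5,fy=5,interpolation=cv2.INTER_CUBIC)
cv2.imwrite('pics/n3.png',np.hstack([f(c['pixels'][165:235,290:360]),f(d['pixels'][180:250,300:370])]))"
```

```text
theta 45.3 r 64.9 y 95.1 F [ 3.9 -0.3  1.1] [0.0, 4.59] 18.875
theta 60.5 r 64.7 y 95.1 F [4.9 1.3 1.2] [0.0, 4.38] 19.35
theta 71.5 r 64.5 y 95.1 F [5.2 0.7 2.1] [0.0, 4.17] 19.825
```

View pics/n3.png

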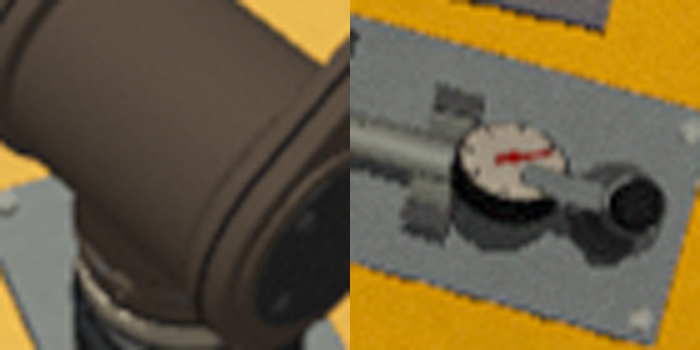

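Picture: the scene view is blocked by the arm. In the top view the needle points right to about (550,153) from its hub at (513,158), so it reads about 4.2 rad. Near the peak, the bracket at (560,185) hides the needle. I'll fit the unobstructed readings, since the collar's amplitude is known.

```bash
python3 - <<'E'
import numpy as np
from scipy.optimize import least_squares as ls
th=np.radians([-75.2,-58.5,-43.7,-29.5,-14.3,45.3,60.5,71.5]);y=np.array([3.33,3.70,4.06,4.25,4.60,4.59,4.38,4.17])
r=ls(lambda p:p[0]+1.374*np.cos(th-p[1])-y,[4,0]);print(r.x,np.degrees(r.x[1]),r.fun.round(2))
r=ls(lambda p:p[0]+p[2]*np.cos(th-p[1])-y,[4,0,1]);print(r.x,np.degrees(r.x[1]),r.fun.round(2))
E
python3 -m inch '[[[0.033,0,-0.079],0,0.85],[[0.065,0,-0.157],0,0.85],[[0,0,0],0,0.85]]' >/dev/null; python3 w.py
python3 -m inch '[[[0.103,0,-0.135],0,0.85],[[0.103,0,-0.135],0,0.85],[[0,0,0],0,0.85]]' >/dev/null; python3 w.py
python3 -c "
from h import *
d=cam('top');f=lambda i:cv2.resize(i,None,fx=8,fy=8,interpolation=cv2.INTER_CUBIC)
cv2.imwrite('pics/n4.png',f(d['pixels'][180:250,300:370]))"
```

```text
[3.37576799 0.30151038] 17.275272162962395 [-0.01  0.01 -0.02  0.07 -0.05 -0.   -0.    0.01]
[3.37215287 0.3005164  1.37988246] 17.218321181513236 [-0.02  0.01 -0.02  0.07 -0.05 -0.   -0.    0.01]
theta 59.6 r 64.3 y 95.2 F [3.3 0.9 1.8] [0.0, 4.31] 20.4
theta 44.1 r 64.9 y 95.1 F [2.  1.2 2.7] [0.0, 4.61] 20.875
```

View pics/n4.png

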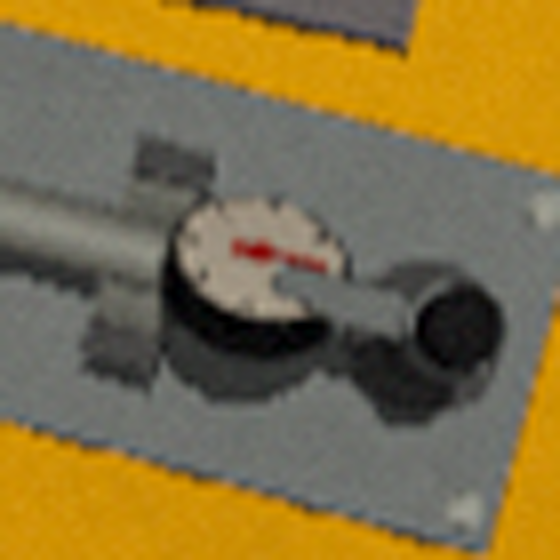

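Picture: the needle points right from its hub at (262,252) to (325,267), reading about 4.6 rad just above the bracket. The fit puts the peak at a lever angle of +17.2°, and with the amplitude left free it comes out at 1.38, which matches the collar. I bring the lever back there.

```bash
python3 -m inch '[[[0.122,0,-0.093],0,0.85],[[0.122,0,-0.093],0,0.85],[[0.138,0,-0.062],0,0.85],[[0.138,0,-0.062],0,0.85],[[0,0,0],0,0.85],[[0,0,0],0,0.85]]' >/dev/null; python3 w.py
```

```text
theta 16.6 r 65.2 y 95.3 F [1.4 0.1 8.2] [1.71, 3.39] 21.775
```

```bash
python3 -m inch '[[[0,0,0],0,0.7],[[0,0,0],0,0.6],[[0,0,0],0,0.5],[[0,0,0],0,0.4],[[0,0,0],0,0.4],[[0,0,-0.2],0,0.4],[[0,0,-0.5],0,0.4],[[0,0,-0.6],0,0.4],[[0,0,-0.6],0,0.4]]'
python3 -m inch '[[[0.7,0,-0.3],0,0.4],[[0.9,0,-0.3],0,0.4],[[0.9,0,0],0,0.4],[[0.6,0,0],0,0.4],[[0,0,0],0,0.4],[[0,0,0],0,0.4]]'
python3 - <<'E'
from h import *
for nm in("scene","top"):
    c=cam(nm);P=points(c);L=(P-O)@F
    m=red(c,P,(O+F@[.019,.095,0])[:2],.05);l=L[m]*1000;print(nm,m.sum(),l.mean(0).round(1),l.min(0).round(1),l.max(0).round(1))
print(needle2(.0375))
c=cam('scene');cv2.imwrite("pics/end.png",cv2.resize(c["pixels"][120:310,260:450],None,fx=3,fy=3,interpolation=cv2.INTER_CUBIC))
E
```

```text
t: 23.0
tcp_pos: [0.5725, 0.1707, 0.2178]
ee_rot: [[-0.97, 0.242, 0.001], [0.242, 0.97, 0.0], [-0.001, 0.0, -1.0]]
wrist_force: [1.3, 0.1, 0.4]
opening: 0.0514
gripper_force: 0.0
t: 23.75
tcp_pos: [0.4229, 0.2082, 0.2469]
ee_rot: [[-0.97, 0.242, 0.002], [0.242, 0.97, 0.0], [-0.002, 0.001, -1.0]]
wrist_force: [0.4, -0.4, -0.5]
opening: 0.0511
gripper_force: 0.0
scene 66 [ 23.   97.8 143.4] [ 14.9  89.2 138.1] [ 29.7 104.7 149.2]
top 36 [ 18.7  95.1 143.8] [ 12.2  87.2 138.6] [ 25.6 102.8 147. ]
[('scene', 2.04, 6, array([ 0.90492554, -0.56128293])), ('top', -3.06, 2, array([ 1.59660574, -0.52349869]))]
```

View pics/end.png

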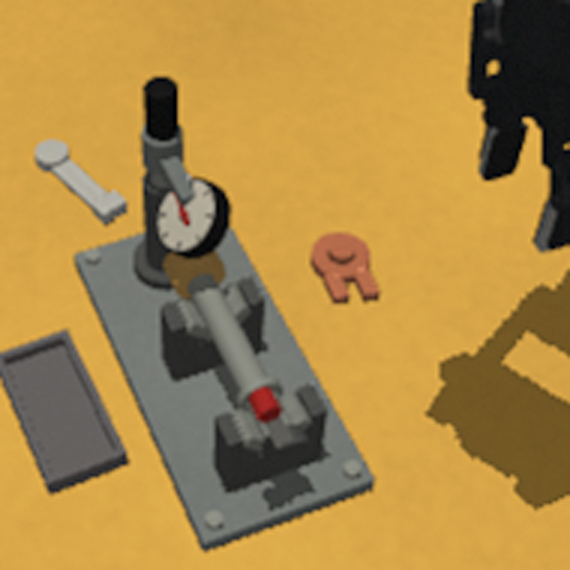

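The lever's red tip at (263,402) sits at x of about 19 mm, which is about 17° past upright. The needle is near its peak, with its tip hidden under the bracket at (178,185). The gripper is clear, so I hand in.

```bash
python3 -c "
from cell import sign_off
print(sign_off())"
```

```text
the job is handed in; nothing more can be done
None
```

I handed the job in at about 24 s of the 64 s: the dial was set at about 3.3 rad, the lever was swung to about +71°, then brought back and released at about +17°, the high spot found by fitting the needle readings because the dial's bracket hides the needle near its peak; no verdict was returned.

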